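# Prop open the lid of a control box

## Robot

A 7-joint arm with a two-finger parallel gripper is mounted at the origin on the work surface. World frame = base frame: x ahead of the robot, y to its left, z up, the work surface at z = 0. Lengths are in m, angles in rad, forces in N, time in s.
With the tool pointing down it reaches from about 0.4 to 0.85 m from the base axis. Payload 10.4 kg.
Tool frame: the origin (TCP) lies midway between the tips of the shut fingers; the grasp point (between the pads) lies 19 mm behind it; z points along the fingers, y is the line along which they close (so a half turn about z gives the same grasp; the last joint's range is limited). The gripper opens to 87 mm and grips with 3 to 60 N. Pads are 19 mm wide; open, the fingers measure 117 mm over their backs; the gripper's body (75 mm by 190 mm) begins 51 mm behind the grasp point.
Start: joints at [-1.228, 0.332, -0.065, 1.46, 0.022, 1.35, -0.088], TCP at [0.224, 0.584, 0.223] pointing down, gripper open.
Joint ranges: [-2.6, 2.6], [-0.5, 2.12], [-1.47, 1.34], [0.16, 2.42], [-1.27, 4.41], [0.06, 2.06], [-2.6, 2.6]. Speed limits (rad/s): [2.22, 2.22, 2.79, 2.79, 3.14, 3.14, 3.14].

## Interface

Orientations are given as a unit quaternion [x, y, z, w].
In Python, from bench import r gives the robot as it stands.
- The arm moves only by the tool arm_command, never from a script. Its argument "moves" is one flat list of numbers, 4 for each row, row after row: the shift along the tool's x, y, z in cm, then the turn about the tool's z in degrees. A call has 1 to 12 rows; each row shifts and turns the commanded pose from where the row before left it, along the tool's axes as they then stand; what a row does not reach is not made up. A row lasts 1/12 s, in which the tool goes at most 41.7 mm and 7.16 degrees, less where a joint would pass 70% of its speed; a pose out of reach is approached as far as the arm can. A call with a gripper value outside its range is refused whole. "fingers" is the opening in per cent of the stroke, from 0 (shut) to 100 (fully open), set as the call begins (left out, the last holds). The fingers move at their own pace and stop on an object; "squeeze" is the grip in N (left out, the last holds). Time passes only in rows, so rows that do not move let the fingers close. It gives the time, the measured TCP pose, the force, the opening and the grip force at its end, in the units of the state.
- r.read_state(): the state, without advancing time (a new reading comes with each control period).
- r.camera(name): name is "side" or "top" or "wrist"; returns the picture (384x512x3 uint8, red, green, blue); there is no depth.
- r.camera_info(name): a dict with "fx", "fy", "cx", "cy" (pixels), "k1" (the pictures are not rectified: a ray, as slopes to the right and down, at radius r is drawn at 1 + k1 r^2 times it, then the intrinsics apply), "origin" and "attitude" of the camera in the world. Camera axes: x right, y up, looking along -z (the intrinsics and any distortion apply to the point x, -y, -z); pixel columns grow to the right and rows downward; lengths in m; the calibration is good to about 2 mm. A picture is of the moment at which its call begins: read the wrist's pose just before it. camera_info takes no time and is no camera call; for the wrist camera it gives the pose at the moment of the call.
- r.close_job(): hands the job in; it is judged then, once.
The state is a dict: "time": time; "joint_positions": joint angles; "joint_vel": joint speeds; "joint_torque": joint torques, N m; "ee_pos": TCP position; "eef_rot": TCP orientation; "ft_force": force on the tool from outside, world axes, zero at the start; "torque": the same for the moment, N m; "width": finger opening in m; "grip_force": force on a finger pad.
Only numpy, scipy, OpenCV 4.12 (cv2) and the standard library are available. Lean on these libraries where they do the work, as an engineer would, in place of code of your own. Each camera call takes 0.05 s, during which the arm holds its last target. There are 200 camera calls.

## Task

Open the control box for wiring: lift its lid by the bow handle until it stays up, swing the prop rod up out of the box, and lower the lid gently onto it so that the rod's bent tip goes fully into the hole of the steel strip under the lid and the lid rests on the rod. The strip's hole is not always in the same spot, so find it by feel; don't drop the lid or force it down on the rod, and leave the other things on the bench where they are.

Things in the scene. Friction and masses are not known exactly. Their poses are not given: they have to be found in the camera images.
- box: Fixed light grey sheet-steel control box lying on its back, 300 (x) x 230 (y) x 85 high, walls 4 mm, open top closed by the lid. Origin: centre of its underside; x along the hinge line, y towards the hinge, z up. Hinge line at y +115, z 85. Pivot of the prop rod at x 40, y -90, z 50. Valve modules up to z 50 fill x below -30; the floor round the rod is bare (z 7).
- lid: The box's lid, 312 x 236 x 3 mm with 12 mm rims, 0.72 to 0.88 kg. Origin on the hinge line (box x 0); axes as the box's when shut, -y towards the handle edge, z out of its top.
- hinge (a joint): Opening angle of the lid in rad: 0 shut, stop at 1.45. Damped friction hinge: the lid stays up by itself only past about 1.32 rad; let go lower it sinks, faster the lower it is (0.4 rad/s at 1.0, about 1 rad/s near shut), so guide it down by hand.
- lid_handle (a point): Middle of the bare aluminium bow handle on the lid's free edge: two 10 mm round legs, 40 mm over their outsides along the hinge line (x), standing 53 mm out from the edge; here 28 mm outside the edge, 262 mm from the hinge line and 4 mm below the lid's underside plane. Pinch the legs together along x.
- strip_mid (a point): Under the lid, at (40, -165, -20) mm of the lid: middle of a steel strip 40 wide, 84 long (along the lid's y), 4 thick; the point is on its lower face. Its one hole, 11 mm wide, lies in the rod's plane, within 14 mm of this point along y (the strip is clamped in slots, so it differs each time). Off the hole the tip bears on the flat strip and the lid stands 0.08 rad higher.
- rod: Prop rod, 8 mm steel, in the plane box x = 40. Origin on its pivot, y along its straight 161 mm. Tilt 0 to 0.05 rad lying in its rest (y towards the hinge), grows as it swings up. Stiff pivot, 0.2 N m: stays where left. Its end is bent 22 deg towards -z, with a 17 mm collar. Seated at strip_mid: rod 1.08, lid 0.87 rad; per 10 mm of hole nearer the handle rod +0.06, lid -0.02.
- rod_grip (a point): Middle of the rod's black grip sleeve, 13 mm thick, 40 mm long, on the rod's y axis 95 mm from the pivot. Pinch it along the box's x; 70 mm free at each side, 35 mm below the box rim.
- rod_tip (a point): End of the rod's bent tip (8 mm thick, blunt with a 1 mm chamfer; friction holds it on the strip), in the rod frame at (0, 185.2, -9.7) mm. Fully in, the collar bears on the strip and the tip stands 16 mm beyond the strip's outer face.
- module: Loose off-white valve module, 100 x 21 x 57 mm, on the bench; origin under its centre. Leave alone.
- screwdriver: Loose screwdriver with black handle, lying on the bench. Leave alone.
- tray: Loose grey parts tray, 150 x 100 x 50 mm, on the bench; origin under its centre. Leave alone.
- mouse: Loose black computer mouse, 105 x 62 x 30 mm; origin under its centre. Leave alone.

How it is judged:
By the outcome, as a careful person would: the job done as asked, in the order asked, and still so for the second after the job is handed in, with the robot touching nothing.
It also fails if it takes over 72 s, if anything falls off the work surface, if the arm or the gripper's body presses on something with over 40 N, if the wrist force passes 120 N, or if a joint passes its speed limit or range.

## Working session

There is one attempt and no reset: what is moved stays moved. The work goes in short steps, Python scripts to look and compute and a tool call to move; the robot and the scene stay as the last step left them, time stands still between calls to the robot, and variables do not carry over. Pictures are saved under pics/ and viewed, at most 10 in all, crops included, and the job is handed in when it is done.

Besides the shell and the picture viewer there is one more tool, called after "Call:" as a command line: name --argument value ..., lists and objects as JSON in quotes. arm_command: Moves the arm, as the interface text tells. Its arguments: {"type":"object","properties":{"moves":{"type":"array"},"fingers":{"type":"number"},"squeeze":{"type":"number"}},"required":["moves"]}

```bash
ls; mkdir -p pics
python3 - <<'E'
from bench import r
import cv2
for n in ["side","top"]:
    im=r.camera(n); cv2.imwrite(f"pics/{n}0.png",im[:,:,::-1]); print(n,r.camera_info(n))
s=r.read_state(); print(s)
E
```

```text
pics
side {'fx': 372.00405067058665, 'fy': 372.00405067058665, 'cx': 251.83797423153325, 'cy': 188.40256077271582, 'k1': 0.012155494621044389, 'origin': array([ 0.37041963, -0.80579933,  0.67785671]), 'attitude': array([ 0.44303214, -0.05382977, -0.13115984,  0.88522425])}
top {'fx': 435.7283096445083, 'fy': 435.7283096445083, 'cx': 257.8627636222911, 'cy': 190.82352010355385, 'k1': -0.001288981450482316, 'origin': array([0.41694144, 0.00631247, 1.4215314 ]), 'attitude': array([-0.03435274,  0.04259545,  0.71604788, -0.69590297])}
{'time': 0.1, 'joint_positions': array([-1.22764629,  0.3328085 , -0.06469515,  1.46086785,  0.02156363,
        1.34992921, -0.08849342]), 'joint_vel': array([ 0.0015829 , -0.00103754, -0.00069816, -0.00212146,  0.00116768,
       -0.00271791,  0.00104528]), 'joint_torque': array([ 9.05375036e-04, -6.24539423e+01,  2.43435474e-02, -3.90720642e+01,
       -6.13878085e-02,  3.66898498e-02,  5.84902068e-05]), 'ee_pos': array([0.2233967 , 0.58332192, 0.22182858]), 'eef_rot': array([ 1.81850749e-01,  9.83325923e-01, -6.51073448e-04, -1.06412319e-04]), 'ft_force': array([ 0.35275278, -0.13857355, -0.20518195]), 'torque': array([-0.04953064,  0.0194777 , -0.03146183]), 'grip_force': 0.0, 'width': 0.08707312300851072}
```

View pics/top0.png

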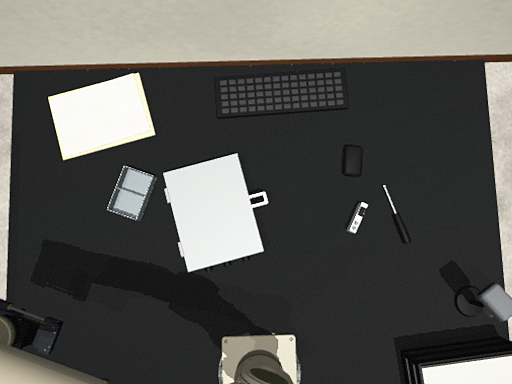

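View pics/side0.png

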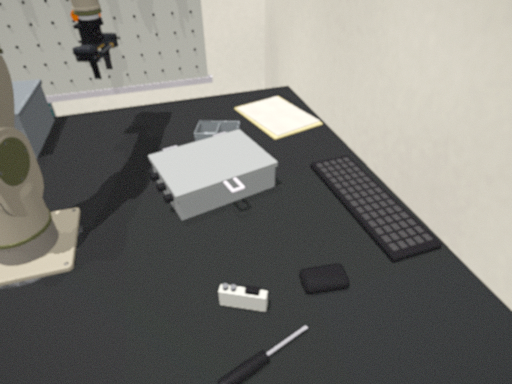

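The top view shows the lid with corners near (163,171), (238,154), (263,251) and (187,271), and the handle at (260,199) facing -y. The hinge is at the left, towards +y. The side view faces the handle side, so it will see the underside of the raised lid.

```bash
cat > h.py <<'E'
import numpy as np, cv2, json
from scipy.spatial.transform import Rotation as R
from bench import r
def K(c): return np.array([[c['fx'],0,c['cx']],[0,c['fy'],c['cy']],[0,0,1.]])
def dist(c): return np.array([c['k1'],0,0,0,0.])
def ray(c,px):
    u=cv2.undistortPoints(np.array(px,float).reshape(-1,1,2),K(c),dist(c)).reshape(-1,2)
    d=np.c_[u[:,0],-u[:,1],-np.ones(len(u))]
    return R.from_quat(c['attitude']).apply(d)
def plane(c,px,p0,n):
    d=ray(c,px); o=c['origin']; return o+d*(((p0-o)@n)/(d@n))[:,None]
def proj(c,P):
    q=R.from_quat(c['attitude']).inv().apply(np.atleast_2d(P)-c['origin'])
    u=np.c_[q[:,0],-q[:,1]]/(-q[:,2:]); k=1+c['k1']*(u**2).sum(1,keepdims=True)
    return u*k*[c['fx'],c['fy']]+[c['cx'],c['cy']]
def box():
    b=json.load(open('box.json')); return np.array(b['o']),b['yaw']
def b2w(p):
    o,y=box(); return R.from_euler('z',y).apply(np.asarray(p,float)/1000)+o
def w2b(p):
    o,y=box(); return R.from_euler('z',-y).apply(np.asarray(p)-o)*1000
def lid(a,y,z,x=0):  # lid point (mm) -> box mm
    return np.array([x,115+y*np.cos(a)+z*np.sin(a),85-y*np.sin(a)+z*np.cos(a)])
def rod(t,y,z=0): return np.array([40,-90+y*np.cos(t)-z*np.sin(t),50+y*np.sin(t)+z*np.cos(t)])
def todo(pb):  # tool shift (cm) that brings the grasp point to box point pb, plus yaw to align tool y with box x
    s=r.read_state(); Rt=R.from_quat(s['eef_rot']); g=s['ee_pos']-Rt.apply([0,0,.019])
    d=Rt.inv().apply(b2w(pb)-g)*100
    ty=Rt.apply([0,1,0]); ax=R.from_euler('z',box()[1]).apply([1,0,0])
    a=np.degrees(np.arctan2(ty[0]*ax[1]-ty[1]*ax[0],ty[:2]@ax[:2])); a=(a+90)%180-90
    return d.round(2),round(-a,1)
def now():
    s=r.read_state(); g=s['ee_pos']-R.from_quat(s['eef_rot']).apply([0,0,.019])
    print('t',round(s['time'],2),'grasp box mm',w2b(g).round(1),'F',s['ft_force'].round(1),'w',round(s['width'],4),'gf',round(s['grip_force'],1))
E
python3 - <<'E'
from h import *
im=cv2.imread('pics/top0.png'); c=r.camera_info('top')
m=(im.min(2)>150).astype(np.uint8); m[:140]=0;m[290:]=0;m[:,:155]=0;m[:,300:]=0
n,l,st,_=cv2.connectedComponentsWithStats(m); k=1+st[1:,4].argmax(); print(st[1:])
M=(l==k).astype(np.uint8); O=cv2.morphologyEx(M,cv2.MORPH_OPEN,np.ones((21,21)))
ct=max(cv2.findContours(O,0,2)[0],key=cv2.contourArea)
q=cv2.boxPoints(cv2.minAreaRect(ct)); P=plane(c,q,np.array([0,0,.088]),np.array([0,0,1.]))
print(q.round(1),P.round(4))
print([np.linalg.norm(P[i]-P[(i+1)%4]).round(4) for i in range(4)])
H=((m>0)&(O==0)); H[:,:245]=0; ys,xs=np.nonzero(H); hp=np.array([[ (xs.min()+xs.max())/2,(ys.min()+ys.max())/2],[xs.mean(),ys.mean()]])
print(hp,plane(c,hp,np.array([0,0,.081]),np.array([0,0,1.])).round(4))
# corners order: edges of box x direction (long, 312)
P=P[:,:2];C=P.mean(0)
e=[P[(i+1)%4]-P[i] for i in range(4)]; L=max(e,key=np.linalg.norm); L=L*np.sign(L[0]); yaw=np.arctan2(L[1],L[0])
yv=np.array([-np.sin(yaw),np.cos(yaw)]); o=C+yv*(0.118-0.115)   # lid centre at box y 115-118
json.dump({'o':[*o,0.0],'yaw':yaw},open('box.json','w')); print(o,yaw)
print('handle pred',b2w([0,115-262,81]),'px',proj(c,b2w([0,115-262,81])),todo([0,-147,81]))
print('corners', proj(c,[b2w([sx*156,115-sy*236,88]) for sx,sy in((-1,0),(1,0),(1,1),(-1,1))]).round(1).tolist())
E
```

```text
[[ 163  153  105  119 8169]]
[[159.8 172.3]
 [238.9 152.5]
 [263.8 252.1]
 [184.7 271.8]] [[ 0.6284  0.2894  0.088 ]
 [ 0.6838  0.0441  0.088 ]
 [ 0.3752 -0.0238  0.088 ]
 [ 0.3233  0.2161  0.088 ]]
[np.float64(0.2515), np.float64(0.3159), np.float64(0.2455), np.float64(0.3139)]
[[258.5        221.        ]
 [259.7989418  211.41269841]] [[ 0.47   -0.0107  0.081 ]
 [ 0.4993 -0.0156  0.081 ]]
[0.50203605 0.13437383] 0.2167333944682486
handle pred [ 0.53364701 -0.00918712  0.081     ] px [[257.40129991 200.36777824]] (array([-50.16, -44.22,  16.04]), np.float64(56.6))
corners [[185.7, 271.2], [162.8, 171.8], [237.1, 153.6], [261.6, 252.0]]
```

Run:
```python
from h import *
b=json.load(open('box.json')); y=b['yaw']; b['o'][0]+=.005*np.sin(y); b['o'][1]-=.005*np.cos(y); json.dump(b,open('box.json','w'))
print(todo([0,-147,81]))
```

```text
(array([-50.44, -44.64,  16.04]), np.float64(56.6))
```

Call:
arm_command --moves '[-3.1, -2.7, 0.3, 0, -3.1, -2.7, 0.3, 0, -3.1, -2.7, 0.3, 0, -3.1, -2.7, 0.3, 0, -3.1, -2.7, 0.3, 0, -3.1, -2.7, 0.3, 0, -3.1, -2.7, 0.3, 0, -3.1, -2.7, 0.3, 0, -3.1, -2.7, 0.3, 0, -3.1, -2.7, 0.3, 0, -3.1, -2.7, 0.3, 0, -3.1, -2.7, 0.3, 0]' --fingers 100 --squeeze 20

```text
time: 1.1
ee_pos: [0.4554, 0.146, 0.1864]
eef_rot: [0.182, 0.983, 0.0, -0.0]
ft_force: [1.3, 1.0, -0.5]
width: 0.087
grip_force: 0.0
```

Call:
arm_command --moves '[0, 0, 0, 7.1, 0, 0, 0, 7.1, 0, 0, 0, 7.1, 0, 0, 0, 7.1, 0, 0, 0, 7.1, 0, 0, 0, 7.1, 0, 0, 0, 7.1, 0, 0, 0, 6.9]'

```text
time: 1.77
ee_pos: [0.4548, 0.1479, 0.1863]
eef_rot: [0.629, 0.778, -0.0, -0.0]
ft_force: [0.1, -0.0, -0.3]
width: 0.087
grip_force: 0.0
```

Run:
```python
from h import *
now(); print(todo([0,-147,81]))
```

```text
t 1.77 grasp box mm [-43.2  28.4 205.3] F [ 0.1 -0.  -0.3] w 0.087 gf 0.0
(array([-17.51,   4.43,  12.42]), np.float64(-0.3))
```

Call:
arm_command --moves '[-3.5, 0.9, 0.6, 0, -3.5, 0.9, 0.6, 0, -3.5, 0.9, 0.6, 0, -3.5, 0.9, 0.6, 0, -3.5, 0.8, 0.6, 0, 0, 0, 0, 0]'

```text
time: 2.27
ee_pos: [0.5365, -0.0209, 0.1554]
eef_rot: [0.629, 0.777, -0.002, 0.001]
ft_force: [-1.5, -0.6, 0.1]
width: 0.087
grip_force: 0.0
```

Run:
```python
from h import *
now(); c=r.camera_info('wrist'); im=r.camera('wrist'); cv2.imwrite('pics/w1.png',im[:,:,::-1])
print(c['origin'],proj(c,[b2w([0,-147,81]),b2w([-156,-121,88]),b2w([156,-121,88])]).round(0))
```

```text
t 2.27 grasp box mm [   0.3 -154.   174.4] F [-1.5 -0.6  0.1] w 0.087 gf 0.0
[0.51876567 0.06028123 0.31832851] [[260. 199.]
 [ 40. 169.]
 [481. 166.]]
```

View pics/w1.png

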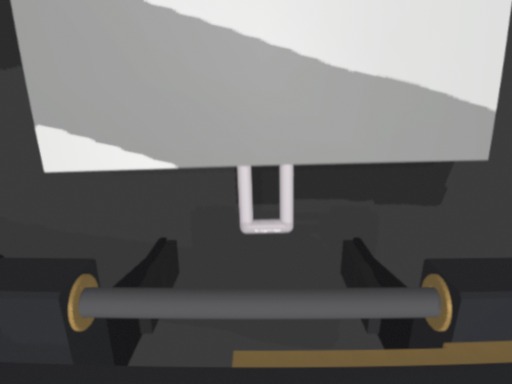

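The wrist view shows the handle edge's corners at (45,171) and (488,159), with the handle legs at columns 245 and 287. I'll refine the box pose from those corners.

```bash
cat > pose.py <<'E'
from h import *
import pickle
E
python3 - <<'E'
from h import *
im=cv2.imread('pics/w1.png'); c=r.camera_info('wrist')
P=plane(c,[[45,171.5],[488.5,159.5]],np.array([0,0,.088]),np.array([0,0,1.]))[:,:2]
d=P[1]-P[0]; yaw=np.arctan2(d[1],d[0]); print(np.linalg.norm(d),yaw,box())
o=P.mean(0)+np.array([-np.sin(yaw),np.cos(yaw)])*(.236-.115)
json.dump({'o':[*o,0.],'yaw':yaw},open('box.json','w')); print(box())
now();print(todo([0,-147,81]))
ct=r.camera_info('top'); print(proj(ct,[b2w([sx*156,115-sy*236,88]) for sx,sy in((-1,0),(1,0),(1,1),(-1,1))]).round(1).tolist())
E
rm pose.py
```

```text
0.3136266183159187 0.23959298627068798 (array([0.50311125, 0.12949081, 0.        ]), 0.2167333944682486)
(array([0.50330586, 0.1343947 , 0.        ]), 0.23959298627068798)
t 2.32 grasp box mm [  -4.4 -155.3  174.7] F [-0.3  0.6  0.1] w 0.0868 gf 0.0
(array([0.86, 0.43, 9.36]), np.float64(-1.6))
[[187.0, 271.3], [161.9, 172.5], [235.7, 152.7], [262.5, 250.4]]
```

Call:
arm_command --moves '[0.4, 0.2, 3, -1.6, 0.4, 0.2, 3, 0, 0.1, 0, 3, 0, 0, 0, 0.4, 0, 0, 0, 0, 0]'

```text
time: 2.73
ee_pos: [0.536, -0.0032, 0.0613]
eef_rot: [0.615, 0.789, -0.001, -0.001]
ft_force: [-0.2, 0.3, -0.1]
width: 0.0867
grip_force: 0.0
```

Call:
arm_command --moves '[0, 0, 0, 0, 0, 0, 0, 0, 0, 0, 0, 0, 0, 0, 0, 0]' --fingers 30 --squeeze 20

```text
time: 3.07
ee_pos: [0.5384, -0.0036, 0.0639]
eef_rot: [0.615, 0.788, 0.001, 0.001]
ft_force: [-0.2, 0.5, -0.4]
width: 0.0678
grip_force: 0.0
```

Run:
```python
from h import *
now();print(todo([0,-147,81]))
for a in np.arange(0,1.5,.125):
    p=lid(a,-262,-4); print(a,p.round(1))
```

```text
t 3.07 grasp box mm [   1.3 -142.4   82.9] F [-0.2  0.5 -0.4] w 0.0678 gf 0.0
(array([-0.46, -0.13,  0.19]), np.float64(0.3))
0.0 [   0. -147.   81.]
0.125 [   0.  -145.5  113.7]
0.25 [   0.  -139.8  145.9]
0.375 [   0.  -130.3  177.2]
0.5 [   0.  -116.8  207.1]
0.625 [  0.  -99.8 235.1]
0.75 [  0.  -79.4 260.7]
0.875 [  0.  -56.  283.5]
1.0 [  0.  -29.9 303.3]
1.125 [  0.   -1.6 319.7]
1.25 [  0.   28.6 332.4]
1.375 [  0.   60.1 341.2]
```

Call:
arm_command --moves '[-0.4, -0.1, 0.2, 0, 0, 0, 0, 0, 0, 0, 0, 0, 0, 0, 0, 0, 0, 0, 0, 0, 0, 0, 0, 0, 0, 0, 0, 0, 0, 0, 0, 0]' --fingers 0 --squeeze 20

```text
time: 3.73
ee_pos: [0.5382, -0.0077, 0.0607]
eef_rot: [0.615, 0.788, 0.0, 0.001]
ft_force: [5.7, 0.5, -3.9]
width: 0.0391
grip_force: 20.0
```

Run:
```python
from h import *
now();print(todo([0,-147,81]))
```

```text
t 3.73 grasp box mm [   0.2 -146.4   79.7] F [ 5.7  0.5 -3.9] w 0.0391 gf 20.0
(array([-0.06, -0.02, -0.13]), np.float64(0.3))
```

Call:
arm_command --moves '[0, 0, -1.6, 0, 0.15, 0, -1.65, 0, 0.25, 0, -1.6, 0, 0.3, 0, -1.6, 0, 0.45, 0, -1.6, 0, 0.5, 0, -1.55, 0, 0.65, 0, -1.5, 0, 0.7, 0, -1.5, 0, 0.8, 0, -1.4, 0, 0.9, 0, -1.4, 0, 1.0, 0, -1.3, 0, 1.05, 0, -1.25, 0]'

```text
time: 4.73
ee_pos: [0.522, 0.0589, 0.2403]
eef_rot: [0.615, 0.788, 0.001, 0.001]
ft_force: [13.4, 5.1, -11.7]
width: 0.0391
grip_force: 20.0
```

Run:
```python
from h import *
now();print(todo(lid(.875,-262,-4)),todo(lid(1.125,-262,-4)),todo(lid(1.42,-262,-4)))
```

```text
t 4.73 grasp box mm [ 2.000e-01 -7.780e+01  2.593e+02] F [ 13.4   5.1 -11.7] w 0.0391 gf 20.0
(array([ 2.18, -0.  , -2.42]), np.float64(0.3)) (array([ 7.62,  0.04, -6.03]), np.float64(0.3)) (array([14.95,  0.09, -8.41]), np.float64(0.3))
```

Call:
arm_command --moves '[1.1, 0, -1.2, 0, 1.15, 0, -1.15, 0, 1.25, 0, -1.05, 0, 1.3, 0, -0.95, 0, 1.4, 0, -0.85, 0, 1.4, 0, -0.8, 0, 1.5, 0, -0.7, 0, 1.5, 0, -0.6, 0, 1.55, 0, -0.5, 0, 1.6, 0, -0.4, 0, 1.2, 0, -0.2, 0, 0, 0, 0, 0]'

```text
time: 5.73
ee_pos: [0.4865, 0.2054, 0.3237]
eef_rot: [0.614, 0.789, 0.002, 0.002]
ft_force: [18.4, 5.7, -10.4]
width: 0.0392
grip_force: 20.0
```

Run:
```python
from h import *
now();print(todo(lid(1.42,-262,-4)))
```

```text
t 5.73 grasp box mm [  0.4  72.9 342.7] F [ 18.4   5.7 -10.4] w 0.0392 gf 20.0
(array([-0.12, -0.05, -0.07]), np.float64(0.5))
```

Call:
arm_command --moves '[0, 0, 0, 0, 0, 0, 0, 0, 0, 0, 0, 0, 0, 0, 0, 0, 0, 0, 0, 0, 0, 0, -2, 0, -0.3, 0, -3, 0, -0.7, 0, -3, 0, -3, 0, -1, 0, -4, 0, 0, 0, -4, 0, 0, 0]' --fingers 100

```text
time: 6.65
ee_pos: [0.5141, 0.0855, 0.415]
eef_rot: [0.614, 0.789, 0.001, 0.0]
ft_force: [0.4, 0.3, -0.6]
width: 0.0867
grip_force: 0.0
```

Run:
```python
from h import *
now(); im=r.camera('side'); cv2.imwrite('pics/side1raw.png',im[:,:,::-1])
c=r.camera_info('side'); p=proj(c,[b2w(lid(1.42,-165+d,-20,40+e)) for d,e in ((-42,0),(42,0),(0,-20),(0,20))]); print(p.round(1))
x,y=p.mean(0).astype(int); cr=im[max(0,y-75):y+75,x-100:x+100]; cv2.imwrite('pics/side1.png',cv2.resize(cr[:,:,::-1],(800,600),interpolation=cv2.INTER_CUBIC)); print(x-100,max(0,y-75),cr.shape)
```

```text
t 6.65 grasp box mm [ -1.1 -50.1 434. ] F [ 0.4  0.3 -0.6] w 0.0867 gf 0.0
[[207.5  83.1]
 [208.3 108.8]
 [201.5  97.8]
 [214.2  94.8]]
107 21 (150, 200, 3)
```

View pics/side1.png

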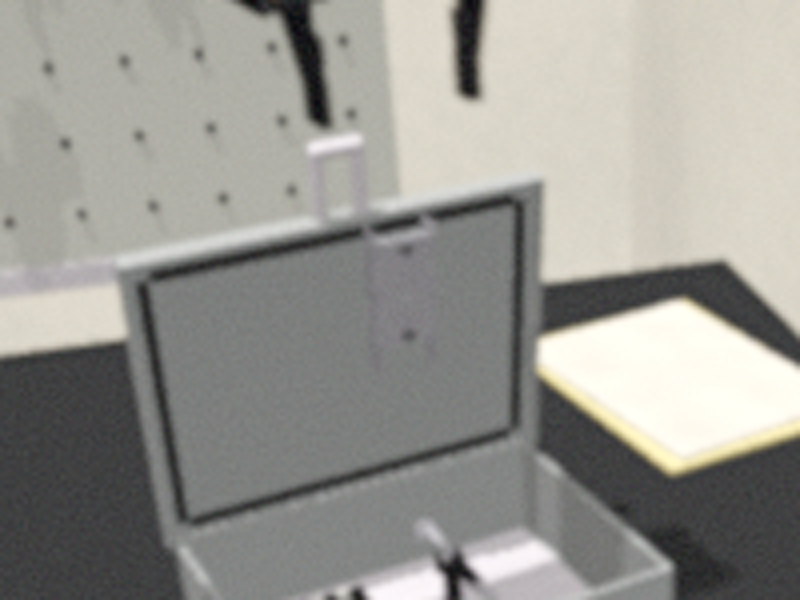

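The raised lid's underside shows the strip at crop columns 370–435 and rows 225–365. There are dark dots at (405,250) and (408,335), and no clear hole, so I'll average frames with more contrast.

Run:
```python
from h import *
A=np.mean([r.camera('side').astype(float) for _ in range(12)],0)
np.save('side_avg.npy',A); x0,y0=192,68; c=A[y0:y0+50,x0:x0+36].mean(2)
c=(np.clip((c-60)/(190-60),0,1)*255); print(c.min(),c.max())
cv2.imwrite('pics/side2.png',cv2.resize(c.astype(np.uint8),(432,600),interpolation=cv2.INTER_CUBIC))
```

```text
0.0 255.0
```

View pics/side2.png

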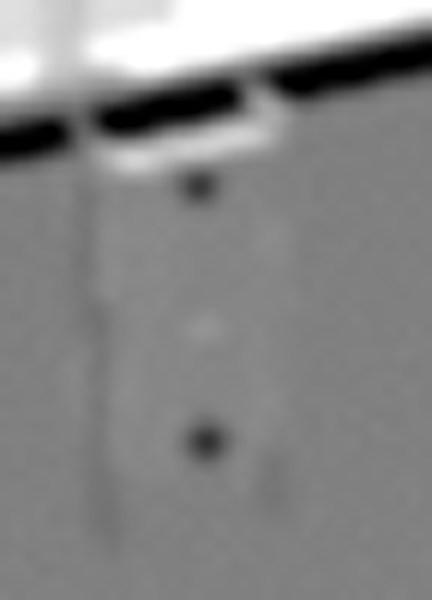

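The averaged crop shows dark screw dots at (198,185) and (205,440). Between them, at (203,328), is a small lighter spot, which is probably the hole. I'll check the projection offset against lid features.

Run:
```python
from h import *
c=r.camera_info('side'); A=np.load('side_avg.npy').mean(2)
f=lambda p:((np.array(p)+.5)/12-.5+[192,68])
hole,s1,s2=f([203,328]),f([198,185]),f([205,440])
# subpixel blob
print(hole,s1,s2)
g=lambda p:((np.array(p)+.5)/4-.5+[107,21])
obs={'R rim corner':g([543,182]),'L rim corner':g([120,265]),'handle end':g([335,140])}
print({k:v.round(1) for k,v in obs.items()})
for a in (1.38,1.42,1.45):
    pr=proj(c,[b2w(lid(a,-236,-12,156)),b2w(lid(a,-236,-12,-156)),b2w(lid(a,-236,3,156)),b2w(lid(a,-236,3,-156)),b2w(lid(a,-287,-4,0))]); print(a,pr.round(1).tolist())
    n=b2w(lid(a,0,1))-b2w(lid(a,0,0)); n/=np.linalg.norm(n); q=w2b(plane(c,[hole,s1,s2],b2w(lid(a,-165,-20,40)),n))
    d=q-np.array([0,115,85]); print('  lid y',(d[:,1]*np.cos(a)-d[:,2]*np.sin(a)).round(1),'x',q[:,0].round(1))
```

```text
[208.45833333  94.875     ] [208.04166667  82.95833333] [208.625      104.20833333]
{'R rim corner': array([242.4,  66.1]), 'L rim corner': array([136.6,  86.9]), 'handle end': array([190.4,  55.6])}
1.38 [[244.1, 66.0], [137.3, 88.9], [241.6, 63.6], [135.4, 86.0], [191.9, 57.8]]
  lid y [-174.6 -213.  -143.2] x [38.8 37.9 38.9]
1.42 [[242.6, 64.4], [136.1, 86.9], [240.1, 62.2], [134.3, 84.2], [190.2, 55.8]]
  lid y [-169.2 -206.9 -138.4] x [41.9 41.8 41.5]
1.45 [[241.4, 63.3], [135.2, 85.6], [238.9, 61.2], [133.4, 83.1], [188.9, 54.5]]
  lid y [-165.4 -202.7 -135.1] x [44.1 44.5 43.3]
```

```bash
python3 - <<'E'
from h import *
s=r.read_state(); print(s['joint_positions'].round(2)); now()
for t in np.arange(1.0,1.2,.02):
    tip=rod(t,185.2,-9.7)
E
python3 - <<'E'
import sys; sys.path.insert(0,'.')
import os; os.chdir('.')
from h import *
from scipy.optimize import fsolve
# seated: tip 16 beyond outer(lower?) face ; contact off-hole: tip end on lower face z=-20 at lid y=h
for h in range(-180,-150,4):
    e=lambda v:(rod(v[0],185.2,-9.7)-lid(v[1],h,v2))[1:]
    out=[]
    for v2 in (-20,-4.,0): out+=list(fsolve(e,[1.08,.9]).round(3))
    print(h,out)
E
```

```text
[-0.65  0.06  0.42  1.39 -0.03  1.69  0.02]
t 7.3 grasp box mm [ -1.  -48.8 433. ] F [-0.6 -0.5 -0.6] w 0.0871 gf 0.0
-180 [np.float64(1.172), np.float64(0.926), np.float64(1.166), np.float64(0.84), np.float64(1.165), np.float64(0.818)]
-176 [np.float64(1.149), np.float64(0.937), np.float64(1.143), np.float64(0.849), np.float64(1.142), np.float64(0.826)]
-172 [np.float64(1.126), np.float64(0.948), np.float64(1.12), np.float64(0.858), np.float64(1.12), np.float64(0.834)]
-168 [np.float64(1.104), np.float64(0.958), np.float64(1.097), np.float64(0.866), np.float64(1.097), np.float64(0.842)]
-164 [np.float64(1.081), np.float64(0.969), np.float64(1.074), np.float64(0.874), np.float64(1.074), np.float64(0.85)]
-160 [np.float64(1.059), np.float64(0.98), np.float64(1.052), np.float64(0.882), np.float64(1.052), np.float64(0.857)]
-156 [np.float64(1.036), np.float64(0.99), np.float64(1.03), np.float64(0.89), np.float64(1.029), np.float64(0.865)]
-152 [np.float64(1.014), np.float64(1.0), np.float64(1.007), np.float64(0.898), np.float64(1.007), np.float64(0.872)]
```

Call:
arm_command --moves '[0, 1.4, 3.8, 0, 0, 1.4, 3.8, 0, 0, 1.3, 3.8, 0, 0, 0, 4.1, 0, 0, 0, 4.1, 0, 0, 0, 4.1, 0, 0, 0, 4.1, 0, 0, 0, 3.8, 0, 0, 0, 2.2, 0, 0, 0, 0, 0]'

```text
time: 8.13
ee_pos: [0.5504, 0.0957, 0.0711]
eef_rot: [0.615, 0.788, -0.003, -0.002]
ft_force: [-0.7, -0.3, -0.4]
width: 0.087
grip_force: 0.0
```

Run:
```python
from h import *
now(); print(todo([40,-2,55])); c=r.camera_info('wrist'); cv2.imwrite('pics/w2.png',r.camera('wrist')[:,:,::-1])
print(w2b(c['origin']),proj(c,[b2w(rod(0.03,y)) for y in (0,75,95,115,161)]).round(0).tolist())
```

```text
t 8.13 grasp box mm [ 36.7 -48.7  90.1] F [-0.7 -0.3 -0.4] w 0.087 gf 0.0
(array([4.67, 0.39, 3.5 ]), np.float64(0.3))
[ 36.65836851  33.98494101 234.17226498] [[266.0, 298.0], [268.0, 184.0], [268.0, 149.0], [269.0, 110.0], [270.0, 12.0]]
```

View pics/w2.png

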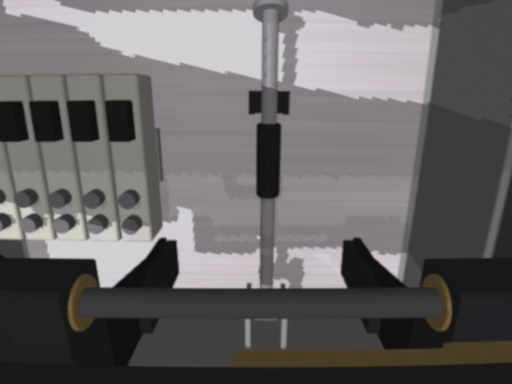

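The wrist view shows the rod along column 270, the black sleeve at rows 125–196, the rest clip at rows 92–113 and the rod end at row 8. The fingers will straddle the sleeve.

Call:
arm_command --moves '[1, 0.4, 0, 0, 1, 0, 0, 0, 1, 0, 0, 0, 1, 0, 0, 0, 0.6, 0, 0, 0, 0, 0, 0, 0]'

```text
time: 8.68
ee_pos: [0.5461, 0.1444, 0.0766]
eef_rot: [0.614, 0.789, 0.001, -0.0]
ft_force: [0.2, 0.6, -0.5]
width: 0.087
grip_force: 0.0
```

Call:
arm_command --moves '[0, 0, 1.2, 0, 0, 0, 1.2, 0, 0, 0, 1.1, 0, 0, 0, 0, 0, 0, 0, 0, 0, 0, 0, 0, 0, 0, 0, 0, 0, 0, 0, 0, 0, 0, 0, 0, 0, 0, 0, 0, 0]' --fingers 0 --squeeze 20

```text
time: 9.52
ee_pos: [0.5467, 0.1419, 0.0414]
eef_rot: [0.615, 0.788, 0.0, 0.0]
ft_force: [0.2, -0.5, -0.1]
width: 0.0288
grip_force: 0.0
```

Call:
arm_command --moves '[0, 0, 0, 0, 0, 0, 0, 0, 0, 0, 0, 0, 0, 0, 0, 0, 0, 0, 0, 0, 0, 0, 0, 0, 0, 0, 0, 0, 0, 0, 0, 0, 0, 0, 0, 0]'

```text
time: 10.27
ee_pos: [0.5435, 0.1412, 0.0398]
eef_rot: [0.615, 0.788, -0.002, -0.002]
ft_force: [-9.0, -1.2, 3.0]
width: 0.0124
grip_force: 20.0
```

Run:
```python
from h import *
now()
g0=np.array([-2.,55.])
t0=np.arctan2(2,88)
for t in np.arange(.1,1.01,.1):
    d=np.array([-90+88*np.cos(t),50+88*np.sin(t)]); print(t.round(2),d.round(1))
```

```text
t 10.27 grasp box mm [40.8 -3.  58.8] F [-9.  -1.2  3. ] w 0.0124 gf 20.0
0.1 [-2.4 58.8]
0.2 [-3.8 67.5]
0.3 [-5.9 76. ]
0.4 [-8.9 84.3]
0.5 [-12.8  92.2]
0.6 [-17.4  99.7]
0.7 [-22.7 106.7]
0.8 [-28.7 113.1]
0.9 [-35.3 118.9]
1.0 [-42.5 124. ]
```

Call:
arm_command --moves '[0, 0, -0.7, 0, -0.1, 0, -0.9, 0, -0.2, 0, -0.85, 0, -0.3, 0, -0.85, 0, -0.4, 0, -0.8, 0, -0.45, 0, -0.75, 0, -0.55, 0, -0.7, 0, -0.6, 0, -0.65, 0, -0.3, 0, -0.3, 0, 0, 0, 0, 0]'

```text
time: 11.1
ee_pos: [0.5504, 0.1134, 0.1054]
eef_rot: [0.615, 0.788, -0.002, -0.003]
ft_force: [-13.2, -0.8, 2.8]
width: 0.0123
grip_force: 20.0
```

Run:
```python
from h import *
now(); c=r.camera_info('side'); im=r.camera('side'); cv2.imwrite('pics/s3.png',cv2.resize(im[20:200,90:330,::-1],(800,600),interpolation=cv2.INTER_CUBIC))
```

```text
t 11.1 grasp box mm [ 40.9 -31.6 124.4] F [-13.2  -0.8   2.8] w 0.0123 gf 20.0
```

View pics/s3.png

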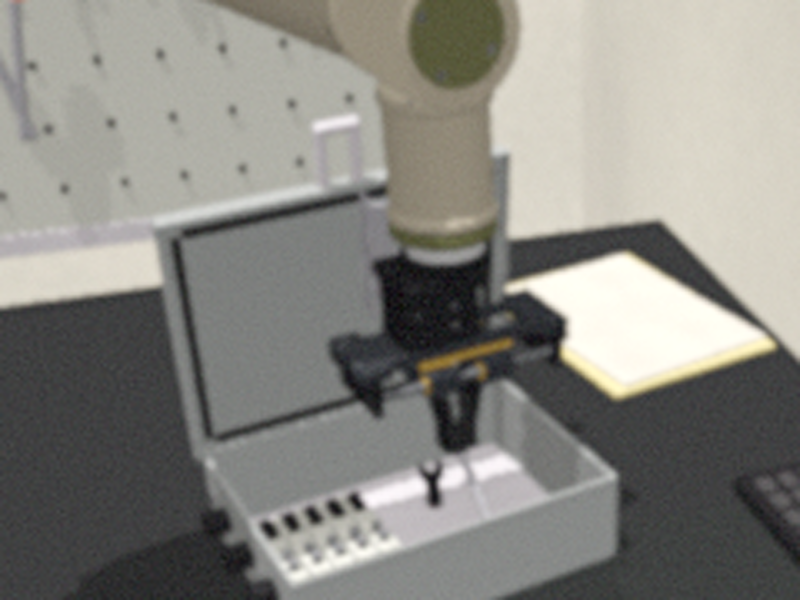

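The rod is up out of its fork, and the lid is still standing open. Next I'll regrip nearer the rod's end.

Call:
arm_command --moves '[0, 0, 0, 0, 0, 0, 0, 0, 0, 0, 0, 0, 0, 0, 0, 0, 0, 0, 0, 0, 0.8, 0, -0.9, 0, 0.9, 0, -0.9, 0, 0.9, 0, -1.0, 0, 0.8, 0, -0.9, 0, 0, 0, 0, 0]' --fingers 36

```text
time: 11.98
ee_pos: [0.5458, 0.15, 0.1457]
eef_rot: [0.614, 0.789, 0.002, 0.0]
ft_force: [0.3, 0.4, -0.5]
width: 0.0311
grip_force: 0.0
```

Call:
arm_command --moves '[0, 0, 0, 0, 0, 0, 0, 0, 0, 0, 0, 0, 0, 0, 0, 0, 0, 0, 0, 0, 0, 0, 0, 0, 0, 0, 0, 0, 0, 0, 0, 0, 0, 0, 0, 0, 0, 0, 0, 0]' --fingers 0

```text
time: 12.82
ee_pos: [0.5426, 0.1461, 0.1417]
eef_rot: [0.615, 0.788, -0.002, -0.002]
ft_force: [-11.0, -1.0, 2.1]
width: 0.0066
grip_force: 20.0
```

Run:
```python
from h import *
now()
for t in np.arange(.8,1.21,.05): print(t.round(2),(rod(t,140)[1:]).round(1))
```

```text
t 12.82 grasp box mm [ 41.1   2.  160.7] F [-11.   -1.    2.1] w 0.0066 gf 20.0
0.8 [  7.5 150.4]
0.85 [  2.4 155.2]
0.9 [ -3.  159.7]
0.95 [ -8.6 163.9]
1.0 [-14.4 167.8]
1.05 [-20.3 171.4]
1.1 [-26.5 174.8]
1.15 [-32.8 177.8]
1.2 [-39.3 180.5]
```

Call:
arm_command --moves '[-0.55, 0, -0.45, 0, -0.55, 0, -0.4, 0, -0.6, 0, -0.4, 0, -0.6, 0, -0.35, 0, -0.6, 0, -0.35, 0, -0.3, 0, -0.2, 0, 0, 0, 0, 0, 0, 0, 0, 0]'

```text
time: 13.48
ee_pos: [0.55, 0.1165, 0.1642]
eef_rot: [0.615, 0.788, -0.002, -0.003]
ft_force: [-16.2, 2.6, 11.1]
width: 0.0066
grip_force: 20.0
```

Run:
```python
from h import *
now()
```

```text
t 13.48 grasp box mm [ 41.3 -28.5 183.2] F [-16.2   2.6  11.1] w 0.0066 gf 20.0
```

Call:
arm_command --moves '[0, 0, 0, 0, 0, 0, 0, 0, 0, 0, 0, 0, 0, 0, 0, 0, 0, 0, -2, 0, 0, 0, -4, 0, 0, 0, -4, 0, 0, 0, -4, 0, 0, 0, -4, 0, 0, 0, -4, 0, 0, 0, 0, 0]' --fingers 40

```text
time: 14.4
ee_pos: [0.555, 0.1155, 0.3926]
eef_rot: [0.616, 0.788, 0.005, 0.003]
ft_force: [0.3, 0.2, 0.2]
width: 0.0345
grip_force: 0.0
```

Run:
```python
from h import *
now(); c=r.camera_info('side'); A=np.mean([r.camera('side').astype(float) for _ in range(4)],0); np.save('a4.npy',A)
x0,y0=185,65
cv2.imwrite('pics/s4.png',cv2.resize(np.clip(A[y0:y0+100,x0:x0+80,::-1]*1.3,0,255).astype(np.uint8),(480,600),interpolation=cv2.INTER_CUBIC))
for t in (1.05,1.1,1.15): print(t,((proj(c,[b2w(rod(t,y,z)) for y,z in((0,0),(95,0),(161,0),(185.2,-9.7))])-[x0,y0]+.5)*6).round(0).tolist())
```

```text
t 14.4 grasp box mm [ 45.5 -30.6 411.6] F [0.3 0.2 0.2] w 0.0345 gf 0.0
1.05 [[316.0, 685.0], [261.0, 495.0], [222.0, 360.0], [201.0, 312.0]]
1.1 [[316.0, 685.0], [265.0, 495.0], [228.0, 359.0], [207.0, 309.0]]
1.15 [[316.0, 685.0], [269.0, 495.0], [235.0, 358.0], [214.0, 307.0]]
```

View pics/s4.png

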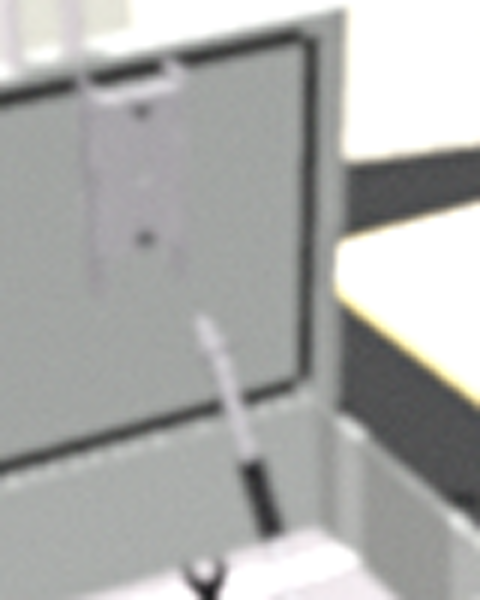

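The rod tip is at (203,320) and the hole's light spot at (143,182), with the strip screws at rows 108 and 237. This view hardly shows tilt, so I'll use the wrist camera from above.

Run:
```python
from h import *
c=r.camera_info('wrist'); A=np.mean([r.camera('wrist').astype(float) for _ in range(2)],0); np.save('w5.npy',A)
for t in (1.05,1.1,1.15): print(t,proj(c,[b2w(rod(t,y,z)) for y,z in((0,0),(75,0),(115,0),(161,0),(185.2,-9.7))]).round(1).tolist())
print('rim front outer/inner x=40,120',proj(c,[b2w([x,y,85]) for x in (40,120) for y in(-115,-111)]).round(1).tolist(), 'side rim x 150,146',proj(c,[b2w([x,0,85]) for x in (150,146)]).round(1).tolist())
cv2.imwrite('pics/w5.png',cv2.resize(A[:,:,::-1].astype(np.uint8),(800,600),interpolation=cv2.INTER_CUBIC))
```

```text
1.05 [[257.7, 190.0], [257.4, 176.3], [257.3, 166.9], [257.1, 153.7], [257.0, 136.1]]
1.1 [[257.7, 190.0], [257.4, 179.1], [257.3, 171.6], [257.0, 161.0], [257.0, 144.8]]
1.15 [[257.7, 190.0], [257.4, 181.9], [257.2, 176.4], [257.0, 168.4], [256.9, 153.7]]
rim front outer/inner x=40,120 [[257.4, 213.3], [257.4, 210.7], [312.7, 213.6], [312.9, 211.0]] side rim x 150,146 [[339.3, 133.6], [336.3, 133.6]]
```

View pics/w5.png

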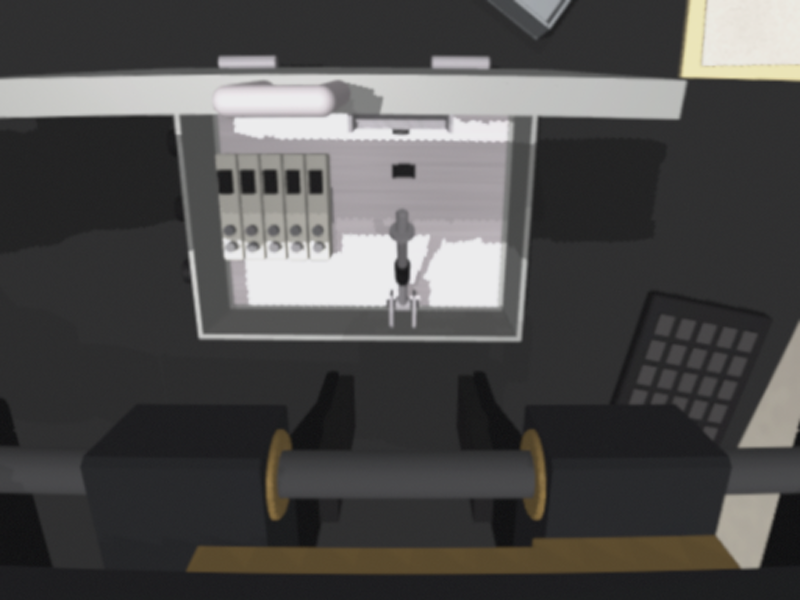

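The box rim's front edge shows at (350,338). It is about 4 px lower than predicted, so the box really sits about 5.5 mm further towards -y. The rod collar is at (401,231), which puts the tilt nearer 1.02. I'll redo both numbers.

Run:
```python
from h import *
b=json.load(open('box.json')); y=b['yaw']; b['o'][0]+=.0055*np.sin(y); b['o'][1]-=.0055*np.cos(y); json.dump(b,open('box.json','w'))
c=r.camera_info('wrist')
print('rim',proj(c,[b2w([40,-115,85]),b2w([40,-111,85])]).round(1).tolist())
s=6/26.2
for t in (0.98,1.0,1.02,1.05,1.1): print(t,proj(c,[b2w(rod(t,161+6*.93,-6*.37)),b2w(rod(t,185.2,-9.7))]).round(1).tolist())
c=r.camera_info('side'); hole=[208.46,94.9]; 
obs=[[242.4,66.1],[136.6,86.9],[190.4,55.6]]
for a in (1.40,1.42,1.445):
    n=b2w(lid(a,0,1))-b2w(lid(a,0,0)); n/=np.linalg.norm(n); q=w2b(plane(c,[hole,[208.04,82.96],[208.6,104.2]],b2w(lid(a,-165,-20,40)),n)); d=q-np.array([0,115,85])
    print(a,(d[:,1]*np.cos(a)-d[:,2]*np.sin(a)).round(1),q[:,0].round(1), proj(c,[b2w(lid(a,-236,-12,156)),b2w(lid(a,-236,-12,-156)),b2w(lid(a,-287,-4,0))]).round(1).tolist())
# wrist image: lid free edge rows; handle
now()
c=r.camera_info('wrist')
for a in (1.40,1.42,1.445): print(a,'wrist: rim low edge, top edge, handle',(proj(c,[b2w(lid(a,-236,-12,100)),b2w(lid(a,-236,3,100)),b2w(lid(a,-287,-4,0))])*1.5625).round(1).tolist())
for t in (1.0,1.05,1.1): print(t,((proj(r.camera_info('side'),[b2w(rod(t,y,z)) for y,z in((95,0),(161,0),(185.2,-9.7))])-[185,65]+.5)*6).round(0).tolist())
```

```text
rim [[257.7, 217.0], [257.8, 214.5]]
0.98 [[257.5, 145.0], [257.5, 130.2]]
1.0 [[257.5, 147.8], [257.5, 133.5]]
1.02 [[257.5, 150.8], [257.4, 136.8]]
1.05 [[257.4, 155.2], [257.4, 141.8]]
1.1 [[257.4, 162.8], [257.3, 150.5]]
1.4 [-174.5 -212.4 -143.7] [37.9 37.4 37.7] [[244.3, 65.7], [137.3, 88.6], [191.9, 57.3]]
1.42 [-171.8 -209.4 -141.3] [39.5 39.3 39. ] [[243.5, 64.9], [136.7, 87.6], [191.0, 56.4]]
1.445 [-168.6 -205.8 -138.5] [41.4 41.6 40.5] [[242.5, 64.0], [136.0, 86.5], [189.9, 55.2]]
t 14.7 grasp box mm [ 43.5 -24.5 402. ] F [-0.3  0.3  0.3] w 0.0345 gf 0.0
1.4 wrist: rim low edge, top edge, handle [[544.8, 133.3], [549.1, 95.1], [274.7, 130.6]]
1.42 wrist: rim low edge, top edge, handle [[546.3, 121.6], [550.5, 82.6], [272.9, 112.0]]
1.445 wrist: rim low edge, top edge, handle [[548.0, 106.5], [552.0, 66.7], [270.7, 87.9]]
1.0 [[263.0, 501.0], [222.0, 367.0], [200.0, 321.0]]
1.05 [[266.0, 500.0], [227.0, 365.0], [206.0, 317.0]]
1.1 [[270.0, 500.0], [234.0, 363.0], [212.0, 314.0]]
```

Call:
arm_command --moves '[0.3, -0.2, 4, 0, 0.4, -0.1, 4, 0, 0, 0, 4, 0, 0, 0, 4, 0, 0, 0, 4, 0, 0, 0, 2.7, 0, 0, 0, 0, 0]'

```text
time: 15.28
ee_pos: [0.5443, 0.1206, 0.1509]
eef_rot: [0.615, 0.788, -0.005, -0.003]
ft_force: [-1.0, -0.2, -0.5]
width: 0.0346
grip_force: 0.0
```

Run:
```python
from h import *
now(); print(todo([40,-17,175]))
```

```text
t 15.28 grasp box mm [ 36.8 -17.6 169.9] F [-1.  -0.2 -0.5] w 0.0346 gf 0.0
(array([ 0.05,  0.31, -0.52]), np.float64(0.3))
```

Call:
arm_command --moves '[0, 0, 0, 0, 0, 0, 0, 0, 0, 0, 0, 0, 0, 0, 0, 0, 0, 0, 0, 0, 0, 0, 0, 0, 0, 0, 0, 0, 0, 0, 0, 0, 0, 0, 0, 0]' --fingers 0

```text
time: 16.03
ee_pos: [0.5481, 0.1223, 0.1585]
eef_rot: [0.615, 0.788, 0.0, -0.0]
ft_force: [-3.9, 1.1, 5.4]
width: 0.0074
grip_force: 20.0
```

Run:
```python
from h import *
now(); print(todo([40,-29,182]))
```

```text
t 16.03 grasp box mm [ 40.6 -16.9 177.5] F [-3.9  1.1  5.4] w 0.0074 gf 20.0
(array([-1.21, -0.07, -0.45]), np.float64(0.3))
```

Call:
arm_command --moves '[-0.4, 0, -0.25, 0, -0.4, 0, -0.22, 0, -0.4, 0, -0.2, 0, 0, 0, 0, 0, 0, 0, 0, 0, 0, 0, 0, 0]'

```text
time: 16.53
ee_pos: [0.551, 0.1104, 0.1651]
eef_rot: [0.615, 0.788, 0.0, -0.001]
ft_force: [-5.5, 1.4, 6.3]
width: 0.0075
grip_force: 20.0
```

Run:
```python
from h import *
now()
A=r.camera('wrist').astype(float); c=r.camera_info('wrist'); cv2.imwrite('pics/w6.png',A[:,:,::-1])
```

```text
t 16.53 grasp box mm [ 40.7 -29.2 184.1] F [-5.5  1.4  6.3] w 0.0075 gf 20.0[ WARN:0@1.439] global loadsave.cpp:1063 imwrite_ Unsupported depth image for selected encoder is fallbacked to CV_8U.
```

Call:
arm_command --moves '[0, 0, 0, 0, 0, 0, 0, 0, 0, 0, 0, 0, 0, 0, 0, 0, 0, 0, 0, 0, 0, 0, -2, 0, 0, 0, -4, 0, 0, 0, -4, 0, 0, 0, -4, 0, 0, 0, -4, 0, 0, 0, -4, 0]' --fingers 40

```text
time: 17.5
ee_pos: [0.551, 0.1097, 0.3865]
eef_rot: [0.615, 0.788, 0.0, 0.0]
ft_force: [0.9, -0.1, 0.6]
width: 0.0346
grip_force: 0.0
```

Call:
arm_command --moves '[0, 0, 0, 0, 0, 0, 0, 0]' --fingers 85

```text
time: 17.67
ee_pos: [0.5523, 0.11, 0.3865]
eef_rot: [0.615, 0.788, 0.002, 0.001]
ft_force: [0.2, 0.0, -0.8]
width: 0.0416
grip_force: 0.0
```

Run:
```python
from h import *
now(); A=np.mean([r.camera('wrist').astype(float) for _ in range(3)],0); c=r.camera_info('wrist'); np.save('w7.npy',A)
o=(A.max(2)-0)
print('rim',proj(c,[b2w([40,-115,85]),b2w([40,-111,85])]).round(1).tolist())
for t in (1.0,1.04,1.08,1.12,1.16): print(t,proj(c,[b2w(rod(t,161+6*.93,-6*.37)),b2w(rod(t,185.2,-9.7)),b2w(rod(t,115)),b2w(rod(t,75))]).round(1).tolist())
g=A.mean(2); x=int(proj(c,b2w(rod(1.05,170)))[0,0]); print(x)
for y in range(115,225): print(y,g[y,x-14:x+15:2].astype(int).tolist() if y<200 else g[y,x+25:x+35:3].astype(int).tolist())
```

```text
t 17.67 grasp box mm [ 41.7 -29.8 405.5] F [ 0.2  0.  -0.8] w 0.0416 gf 0.0
rim [[259.7, 213.9], [259.7, 211.3]]
1.0 [[260.3, 143.2], [260.4, 128.5], [260.1, 163.0], [260.0, 174.1]]
1.04 [[260.2, 149.1], [260.3, 135.2], [260.1, 166.7], [260.0, 176.3]]
1.08 [[260.2, 155.1], [260.3, 142.0], [260.1, 170.4], [260.0, 178.6]]
1.12 [[260.2, 161.3], [260.3, 149.1], [260.0, 174.1], [260.0, 180.8]]
1.16 [[260.1, 167.5], [260.2, 156.3], [260.0, 178.0], [259.9, 183.1]]
260
115 [163, 163, 162, 163, 162, 162, 162, 162, 161, 161, 161, 161, 161, 162, 161]
116 [163, 164, 163, 162, 163, 162, 162, 162, 161, 161, 161, 161, 161, 161, 161]
117 [162, 162, 161, 162, 161, 161, 161, 161, 160, 161, 160, 160, 160, 160, 160]
118 [159, 159, 159, 159, 159, 159, 158, 158, 158, 158, 158, 158, 158, 157, 158]
119 [159, 159, 159, 158, 158, 158, 158, 157, 157, 157, 157, 157, 157, 157, 157]
120 [161, 161, 160, 160, 160, 160, 159, 159, 158, 158, 158, 158, 158, 158, 158]
121 [163, 162, 162, 162, 161, 161, 161, 160, 160, 160, 159, 159, 158, 158, 158]
122 [163, 163, 163, 162, 162, 161, 161, 161, 160, 160, 159, 159, 159, 158,
[... 5900 characters left out ...]
 157, 95, 82, 82, 82]
198 [82, 95, 151, 134, 83, 82, 82, 82, 85, 131, 156, 94, 82, 82, 82]
199 [82, 93, 150, 133, 83, 80, 80, 81, 85, 131, 156, 94, 82, 82, 82]
200 [82, 82, 82, 82]
201 [82, 82, 82, 82]
202 [82, 82, 82, 81]
203 [82, 81, 81, 81]
204 [80, 80, 81, 80]
205 [79, 80, 79, 79]
206 [79, 79, 79, 79]
207 [79, 79, 79, 79]
208 [79, 79, 79, 80]
209 [81, 81, 81, 81]
210 [99, 98, 96, 95]
211 [138, 137, 135, 130]
212 [170, 170, 167, 162]
213 [165, 166, 162, 159]
214 [121, 123, 122, 120]
215 [72, 73, 74, 74]
216 [48, 49, 49, 49]
217 [44, 45, 44, 44]
218 [45, 44, 44, 45]
219 [44, 44, 44, 44]
220 [44, 44, 45, 45]
221 [45, 44, 43, 44]
222 [45, 45, 45, 44]
223 [44, 44, 44, 45]
224 [44, 44, 44, 45]
```

Call:
arm_command --moves '[0.2, -0.1, 4, 0, 0.2, 0, 4, 0, 0, 0, 4, 0, 0, 0, 4, 0, 0, 0, 4, 0, 0, 0, 2.5, 0, 0, 0, 0, 0, 0, 0, 0, 0]' --fingers 36

```text
time: 18.48
ee_pos: [0.5482, 0.1133, 0.158]
eef_rot: [0.615, 0.788, -0.002, -0.001]
ft_force: [1.0, 0.4, 0.4]
width: 0.0319
grip_force: 0.0
```

Call:
arm_command --moves '[0, 0, 0, 0, 0, 0, 0, 0, 0, 0, 0, 0, 0, 0, 0, 0, 0, 0, 0, 0, 0, 0, 0, 0, 0, 0, 0, 0, 0, 0, 0, 0]' --fingers 0

```text
time: 19.15
ee_pos: [0.5499, 0.1142, 0.16]
eef_rot: [0.615, 0.788, 0.001, 0.0]
ft_force: [-0.3, 1.5, 6.6]
width: 0.0072
grip_force: 20.0
```

```bash
python3 -c "
from h import *
now()"
```

```text
t 19.15 grasp box mm [ 40.4 -25.2 179. ] F [-0.3  1.5  6.6] w 0.0072 gf 20.0
```

Call:
arm_command --moves '[-0.2, 0, -0.1, 0, -0.15, 0, -0.1, 0, 0, 0, 0, 0, 0, 0, 0, 0]'

```text
time: 19.48
ee_pos: [0.5506, 0.1109, 0.1616]
eef_rot: [0.615, 0.788, 0.001, 0.0]
ft_force: [1.0, 4.7, 3.9]
width: 0.0075
grip_force: 21.4
```

```bash
python3 -c "
from h import *
now()"
```

```text
t 19.48 grasp box mm [ 40.3 -28.6 180.6] F [1.  4.7 3.9] w 0.0075 gf 21.4
```

Call:
arm_command --moves '[0, 0, 0, 0, 0, 0, 0, 0, 0, 0, 0, 0, 0, 0, 0, 0, 0, 0, -2, 0, 0, 0, -4, 0, 0, 0, -4, 0, 0, 0, -4, 0, 0, 0, -4, 0, 0, 0, -4, 0, 0, 0, -2.5, 0, 0, 0, 0, 0]' --fingers 40

```text
time: 20.48
ee_pos: [0.5514, 0.1099, 0.4119]
eef_rot: [0.616, 0.788, 0.003, 0.002]
ft_force: [1.5, 0.5, 0.1]
width: 0.0349
grip_force: 0.0
```

Run:
```python
from h import *
now(); print(todo(lid(1.43,-262,-4)))
A=np.mean([r.camera('wrist').astype(float) for _ in range(3)],0); c=r.camera_info('wrist'); g=A.mean(2)
print('rim',proj(c,[b2w([40,-113,85])]).round(1).tolist())
for t in (1.05,1.1,1.15): print(t,proj(c,[b2w(rod(t,161+4*.93,-4*.37)),b2w(rod(t,185.2,-9.7))]).round(1).tolist())
x=int(round(proj(c,b2w(rod(1.1,170)))[0,0])); 
print('widths',[(y,int((g[y,x-14:x+15]<140).sum())) for y in range(135,182)])
print('rim rows',g[205:220,x+30].astype(int))
```

```text
t 20.48 grasp box mm [ 40.8 -29.7 430.9] F [1.5 0.5 0.1] w 0.0349 gf 0.0
(array([10.41, -4.09,  8.67]), np.float64(0.3))
rim [[260.1, 207.6]]
1.05 [[260.8, 148.6], [260.9, 134.4]]
1.1 [[260.7, 155.6], [260.9, 142.5]]
1.15 [[260.7, 162.9], [260.8, 150.9]]
widths [(135, 0), (136, 0), (137, 0), (138, 0), (139, 0), (140, 0), (141, 0), (142, 0), (143, 0), (144, 4), (145, 6), (146, 6), (147, 6), (148, 6), (149, 6), (150, 7), (151, 8), (152, 10), (153, 12), (154, 12), (155, 12), (156, 13), (157, 13), (158, 13), (159, 12), (160, 11), (161, 8), (162, 7), (163, 5), (164, 5), (165, 5), (166, 6), (167, 6), (168, 8), (169, 9), (170, 9), (171, 9), (172, 9), (173, 9), (174, 10), (175, 10), (176, 10), (177, 10), (178, 11), (179, 11), (180, 11), (181, 5)]
rim rows [108 145 162 141  96  58  46  45  45  45  44  45  45  45  45]
```

Call:
arm_command --moves '[2.6, -1.1, 0, 0, 2.6, -1, 0, 0, 2.6, -1, 0, 0, 2.6, -1, 0, 0, 0, 0, 0, 0, 0, 0, 0, 0, 0, 0, 2, 0, 0, 0, 2.5, 0, 0, 0, 2.5, 0, 0, 0, 1.5, 0, 0, 0, 0, 0, 0, 0, 0, 0]' --fingers 90

```text
time: 21.63
ee_pos: [0.4853, 0.1997, 0.3199]
eef_rot: [0.616, 0.788, -0.001, -0.0]
ft_force: [1.1, -0.4, 1.5]
width: 0.078
grip_force: 0.0
```

Run:
```python
from h import *
now(); print(todo(lid(1.43,-262,-4)))
```

```text
t 21.63 grasp box mm [ -2.   73.2 338.9] F [ 1.1 -0.4  1.5] w 0.078 gf 0.0
(array([ 0.11,  0.2 , -0.49]), np.float64(0.2))
```

Call:
arm_command --moves '[0, 0, 0, 0, 0, 0, 0, 0, 0, 0, 0, 0, 0, 0, 0, 0, 0, 0, 0, 0, 0, 0, 0, 0, 0, 0, 0, 0, 0, 0, 0, 0, 0, 0, 0, 0, 0, 0, 0, 0, 0, 0, 0, 0]' --fingers 20 --squeeze 15

```text
time: 22.55
ee_pos: [0.4874, 0.2018, 0.3213]
eef_rot: [0.616, 0.788, 0.002, 0.002]
ft_force: [14.8, 5.1, -6.5]
width: 0.0395
grip_force: 15.0
```

Run:
```python
from h import *
now(); p=lid(1.43,-262,-4)
for a in np.arange(1.40,.84,-.05): print(a.round(2),(lid(a,-262,-4)-p)[1:].round(1),end=' '); p=lid(a,-262,-4)
```

```text
t 22.55 grasp box mm [  0.5  74.7 340.3] F [14.8  5.1 -6.5] w 0.0395 gf 15.0
1.4 [-7.7 -1.3] 1.35 [-12.8  -2.7] 1.3 [-12.7  -3.4] 1.25 [-12.5  -4. ] 1.2 [-12.3  -4.6] 1.15 [-12.   -5.2] 1.1 [-11.7  -5.8] 1.05 [-11.4  -6.4] 1.0 [-11.1  -7. ] 0.95 [-10.7  -7.5] 0.9 [-10.3  -8. ] 0.85 [-9.9 -8.5]
```

Call:
arm_command --moves '[-0.8, 0, 0.15, 0, -1.3, 0, 0.25, 0, -1.25, 0, 0.35, 0, -1.25, 0, 0.4, 0, -1.25, 0, 0.45, 0, -1.2, 0, 0.5, 0, -1.15, 0, 0.6, 0, -1.15, 0, 0.65, 0, -0.55, 0, 0.35, 0, 0, 0, 0, 0, 0, 0, 0, 0]'

```text
time: 23.47
ee_pos: [0.511, 0.1045, 0.2846]
eef_rot: [0.616, 0.788, 0.001, 0.002]
ft_force: [8.9, -1.4, -1.7]
width: 0.0393
grip_force: 15.0
```

```bash
cat > la.py <<'E'
from h import *
s=r.read_state(); g=w2b(s['ee_pos']-R.from_quat(s['eef_rot']).apply([0,0,.019])); d=g-np.array([0,115,85])
now(); print('lid',round(np.arctan2(d[2],-d[1])+.015,3),'rad',np.hypot(d[1],d[2]).round(1), 'F box', R.from_euler('z',-box()[1]).apply(s['ft_force']).round(1))
E
python3 la.py
```

```text
t 23.47 grasp box mm [ 3.000e-01 -2.530e+01  3.036e+02] F [ 8.9 -1.4 -1.7] w 0.0393 gf 15.0
lid 1.015 rad 259.8 F box [ 8.3 -3.5 -1.7]
```

Call:
arm_command --moves '[-0.3, 0, 0.2, 0, -0.3, 0, 0.2, 0, -0.3, 0, 0.2, 0, -0.3, 0, 0.2, 0, 0, 0, 0, 0]'

```text
time: 23.88
ee_pos: [0.5138, 0.093, 0.2766]
eef_rot: [0.616, 0.788, 0.001, 0.001]
ft_force: [8.7, -0.2, -2.9]
width: 0.0389
grip_force: 15.0
```

```bash
python3 la.py
```

```text
t 23.88 grasp box mm [  0.3 -37.2 295.6] F [ 8.7 -0.2 -2.9] w 0.0389 gf 15.0
lid 0.96 rad 259.8 F box [ 8.4 -2.3 -2.9]
```

Call:
arm_command --moves '[-0.3, 0, 0.22, 0, -0.3, 0, 0.22, 0, 0, 0, 0, 0]'

```text
time: 24.13
ee_pos: [0.5152, 0.0873, 0.2722]
eef_rot: [0.616, 0.788, 0.001, 0.001]
ft_force: [8.9, -1.2, -3.0]
width: 0.0399
grip_force: 15.0
```

```bash
python3 la.py
```

```text
t 24.13 grasp box mm [  0.3 -43.1 291.2] F [ 8.9 -1.2 -3. ] w 0.0399 gf 15.0
lid 0.932 rad 259.8 F box [ 8.4 -3.2 -3. ]
```

Call:
arm_command --moves '[-0.25, 0, 0.2, 0, -0.25, 0, 0.2, 0, 0, 0, 0, 0]'

```text
time: 24.38
ee_pos: [0.5164, 0.0824, 0.2683]
eef_rot: [0.616, 0.788, 0.001, 0.001]
ft_force: [7.8, 0.4, -2.0]
width: 0.0391
grip_force: 15.0
```

```bash
python3 la.py
```

```text
t 24.38 grasp box mm [  0.3 -48.1 287.3] F [ 7.8  0.4 -2. ] w 0.0391 gf 15.0
lid 0.907 rad 259.8 F box [ 7.7 -1.5 -2. ]
```

Call:
arm_command --moves '[-0.25, 0, 0.2, 0, 0, 0, 0, 0]'

```text
time: 24.55
ee_pos: [0.517, 0.08, 0.2662]
eef_rot: [0.616, 0.788, 0.001, 0.001]
ft_force: [7.0, -1.3, -1.6]
width: 0.0393
grip_force: 15.0
```

```bash
python3 la.py
```

```text
t 24.55 grasp box mm [  0.3 -50.5 285.2] F [ 7.  -1.3 -1.6] w 0.0393 gf 15.0
lid 0.895 rad 259.8 F box [ 6.5 -2.9 -1.6]
```

Call:
arm_command --moves '[-0.2, 0, 0.17, 0, -0.2, 0, 0.17, 0, 0, 0, 0, 0]'

```text
time: 24.8
ee_pos: [0.5179, 0.0761, 0.2628]
eef_rot: [0.616, 0.788, 0.001, 0.001]
ft_force: [8.4, -0.8, -2.0]
width: 0.0394
grip_force: 15.0
```

```bash
python3 la.py
```

```text
t 24.8 grasp box mm [  0.3 -54.6 281.8] F [ 8.4 -0.8 -2. ] w 0.0394 gf 15.0
lid 0.875 rad 259.8 F box [ 8.  -2.8 -2. ]
```

Call:
arm_command --moves '[-0.1, 0, 0.1, 0, -0.1, 0, 0.1, 0, 0, 0, 0, 0]'

```text
time: 25.05
ee_pos: [0.5184, 0.0741, 0.261]
eef_rot: [0.616, 0.788, 0.001, 0.001]
ft_force: [7.4, -1.3, -1.3]
width: 0.0394
grip_force: 15.0
```

```bash
python3 la.py
```

```text
t 25.05 grasp box mm [  0.3 -56.6 280. ] F [ 7.4 -1.3 -1.3] w 0.0394 gf 15.0
lid 0.864 rad 259.8 F box [ 6.9 -3.  -1.3]
```

Call:
arm_command --moves '[-0.1, 0, 0.1, 0, -0.1, 0, 0.1, 0, 0, 0, 0, 0]'

```text
time: 25.3
ee_pos: [0.5189, 0.0724, 0.2594]
eef_rot: [0.616, 0.788, 0.001, 0.001]
ft_force: [6.3, -1.2, 1.4]
width: 0.0392
grip_force: 15.0
```

```bash
python3 la.py
python3 - <<'E'
from h import *
c=r.camera_info('side'); A=np.mean([r.camera('side').astype(float) for _ in range(4)],0)
x0,y0=170,60
cv2.imwrite('pics/s8.png',cv2.resize(np.clip(A[y0:y0+100,x0:x0+120,::-1]*1.3,0,255).astype(np.uint8),(720,600),interpolation=cv2.INTER_CUBIC))
for h in (-172,-165): print(((proj(c,[b2w(lid(.855,h,-20,40)),b2w(rod(1.12,161)),b2w(rod(1.12,95))])-[x0,y0]+.5)*6).round())
E
```

```text
t 25.3 grasp box mm [  0.3 -58.4 278.4] F [ 6.3 -1.2  1.4] w 0.0392 gf 15.0
lid 0.855 rad 259.8 F box [ 5.8 -2.7  1.4]
[[319. 374.]
 [326. 393.]
 [362. 530.]]
[[315. 381.]
 [326. 393.]
 [362. 530.]]
```

View pics/s8.png

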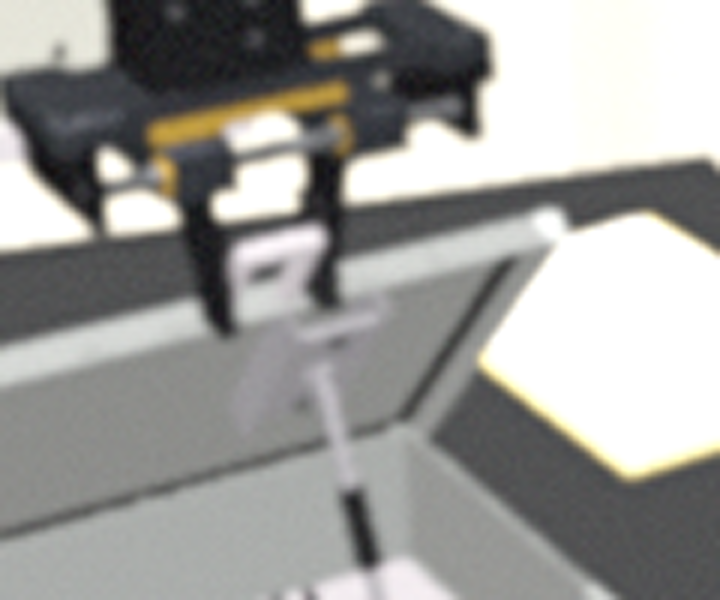

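The rod now runs up to the strip between the two screws, with its end at (318,368). The lid is at 0.855 rad, and the vertical force has gone from -1.3 to +1.4 N. That means the lid is bearing on the collar, so I'll confirm with one small nudge.

Call:
arm_command --moves '[-0.05, 0, 0.1, 0, -0.05, 0, 0.05, 0, 0, 0, 0, 0]'

```text
time: 25.75
ee_pos: [0.519, 0.0721, 0.259]
eef_rot: [0.615, 0.788, 0.002, 0.001]
ft_force: [0.7, -0.5, 12.0]
width: 0.039
grip_force: 15.0
```

```bash
python3 la.py
```

```text
t 25.75 grasp box mm [  0.4 -58.8 278. ] F [ 0.7 -0.5 12. ] w 0.039 gf 15.0
lid 0.853 rad 259.7 F box [ 0.6 -0.7 12. ]
```

Firm stop at 0.853 rad, which matches the expected seated angle. I'll relieve the load and release.

Call:
arm_command --moves '[0, 0, -0.15, 0, 0, 0, 0, 0, 0, 0, 0, 0, 0, 0, 0, 0, 0, 0, 0, 0, 0, 0, 0, 0, 0, 0, 0, 0, 0, 0, 0, 0]' --fingers 85

```text
time: 26.42
ee_pos: [0.5176, 0.0717, 0.2583]
eef_rot: [0.615, 0.788, -0.0, -0.0]
ft_force: [0.2, 0.2, 0.1]
width: 0.073
grip_force: 0.0
```

Call:
arm_command --moves '[0, 0, -1.5, 0, 0, 0, -3, 0, 0, 0, -4, 0, 0, 0, -4, 0, 0, 0, -4, 0, 0, 0, 0, 0, 0, 0, 0, 0]'

```text
time: 27.0
ee_pos: [0.5184, 0.0717, 0.4255]
eef_rot: [0.615, 0.788, 0.002, 0.001]
ft_force: [-0.4, -0.2, -0.3]
width: 0.0739
grip_force: 0.0
```

Run:
```python
from h import *
now(); c=r.camera_info('side')
A=np.mean([r.camera('side').astype(float) for _ in range(2)],0); B=cv2.imread('pics/s8.png')
A2=cv2.resize(np.clip(A[60:160,170:290,::-1]*1.3,0,255).astype(np.uint8),(720,600),interpolation=cv2.INTER_CUBIC)
# lid/rod region shift vs before release
f=lambda I:cv2.cvtColor(I,cv2.COLOR_BGR2GRAY).astype(np.float32)
for n,(y0,y1,x0,x1) in {'lid corner':(200,420,400,600),'rod+strip':(330,590,240,420)}.items():
    print(n,cv2.phaseCorrelate(f(B)[y0:y1,x0:x1].copy(),f(A2)[y0:y1,x0:x1].copy()))
```

```text
t 27.0 grasp box mm [-3.000e-01 -5.900e+01  4.445e+02] F [-0.4 -0.2 -0.3] w 0.0739 gf 0.0
lid corner ((0.04114168447650002, 0.48947719237708043), 0.8270536029391818)
rod+strip ((0.008636018370168586, 0.06006774747692134), 0.6730558117525077)
```

The lid hasn't moved since I let go, and the robot is clear of it. Handing in.

```bash
python3 -c "
from bench import r
print(r.close_job())"
```

```text
the job is handed in; nothing more can be done
None
```

I handed the job in at about 27 s: the lid rests on the prop rod at 0.853 rad, the angle expected with the tip fully in the strip's hole, and neither lid nor rod moved after I let go.

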